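Load the probe fixture and hold its sprung lid down for the test

ROBOT

A 7-joint arm with a two-finger parallel gripper is mounted at the origin on the work surface. World frame = base frame: x ahead of the robot, y to its left, z up, the work surface at z = 0. Lengths are in m, angles in degrees, forces in N, time in s.
With the tool pointing down it reaches from about 0.425 to 0.875 m from the base axis. Payload 4.7 kg.
Tool frame: the origin (TCP) lies at the very end of the fingers, on their centre line; the grasp point (between the pads) lies 19 mm behind it; z points along the fingers, y is the line along which they close (so a half turn about z gives the same grasp; the last joint's range is limited). The gripper opens to 87 mm and grips with 3 to 60 N. Pads are 19 mm wide; open, the fingers measure 117 mm over their backs; the gripper's body (75 mm by 190 mm) begins 51 mm behind the grasp point.
Start: joints at [68.073, 18.392, -4.016, 83.108, 1.295, 78.541, -3.26], TCP at [0.251, -0.6, 0.223] pointing down, gripper open.
Joint ranges: [-163.93, 163.93], [-17.29, 119.83], [-79.2, 71.16], [3.27, 140.29], [-89.18, 269.18], [5.43, 117.66], [-154.24, 154.24]. Speed limits (degrees/s): [147.25, 147.25, 180, 180, 180, 180, 180].

INTERFACE

Orientations are given as [roll, pitch, yaw] about the fixed x, y, z axes, in that order (R = Rz(yaw) Ry(pitch) Rx(roll)).
In Python, from cell import get_obs, cams, ticket, finder gives the robot as it stands.
- The arm moves only by the shell command python3 -m creep 'ROWS' [FORCE]. ROWS is text: rows parted by semicolons, each of 5 numbers parted by spaces: the shift along the world's x, y, z in m, then the turn about the world's z in degrees, then the finger opening in m, from 0 to 0.087. A call has 1 to 8 rows; each row shifts and turns the commanded pose from where the row before left it; what a row does not reach is not made up. A row lasts 1/8 s, in which the tool goes at most 62.5 mm and 10.7 degrees, less where a joint would pass 70% of its speed; a pose out of reach is approached as far as the arm can. A call with a gripper value outside its range is refused whole. The fingers move at their own pace and stop on an object; FORCE is the grip in N (left out, the last holds). Time passes only in rows, so rows that do not move let the fingers close. It gives the time, the measured TCP pose, the force, the opening and the grip force at its end, in the units of the state.
- get_obs(): the state, without advancing time (a new reading comes with each control period).
- cams.read_camera(name): name is "scene" or "top" or "wrist"; returns the picture (420x560x3 uint8, red, green, blue); there is no depth.
- cams.calibration(name): a dict with "fx", "fy", "cx", "cy" (pixels), "extrinsics" (4x4, takes a point from world to camera coordinates). Camera axes: x right, y down, z forward; pixel columns grow to the right and rows downward; lengths in m; the calibration is good to about 2 mm. A picture is of the moment at which its call begins: read the wrist's pose just before it. calibration takes no time and is no camera call; for the wrist camera it gives the pose at the moment of the call.
- ticket.sign_off(): hands the job in; it is judged then, once.
Trained networks look in the newest picture that a camera, given by its name, has taken for a name from the list of things; names that differ only in an ending like _2 or _b are one class to them, and where a whole thing is asked for, a point or a joint stands for the part that bears it (a point fixed in the world has none). Each returns a list of dicts, best first, with "p" (0 to 1); they miss things now and then, are a little off and sometimes report something else, mostly with a low value. They report only what shows in the picture. A call takes as long as a camera call. They do not tell look-alikes from the thing itself.
- finder.masks_of(name, camera): "mask" (420x560 bool, what is visible of it) and "xy" ([column, row] in pixels, amid what is visible of it).
- finder.tip_of(name, camera): "xy" ([column, row] in pixels: a listed point, or the origin of a listed thing).
The state is a dict: "time_s": time; "qpos": joint angles; "joint_velocities": joint speeds; "effort": joint torques, N m; "tool_pos": TCP position; "tool_rot": TCP orientation; "force": force on the tool from outside, world axes, zero at the start; "wrist_torque": the same for the moment, N m; "grip_width": finger opening in m; "grasp_force": force on a finger pad.
Only numpy, scipy, OpenCV 4.12 (cv2) and the standard library are available. Lean on these libraries where they do the work, as an engineer would, in place of code of your own. Each camera call takes 0.05 s, during which the arm holds its last target. There are 200 camera calls.

TASK

Lay the long and the square circuit board in the test fixture, each flat in the pocket of its own shape with its terminal-block end towards the lid's hinge. Then bring the sprung lid down and press until the nest has sunk about 4 mm onto the probes (the lid then lies level), never so far that the nest bottoms out at 7 mm. Keep it pressed there: you finish while still holding the lid down, with the rest of the bench left as it was.

Things in the scene. Friction and masses are not known exactly. Their poses are not given: they have to be found in the camera images.
- fixture: clamshell probe fixture for testing circuit boards, fixed to the bench: grey box 200 (x) x 190 (y) x 45 mm; origin at the centre of its underside, x from front (handle side) to back (hinge side), y to the left. On it floats a white nest plate (110 x 149 mm, top 65 mm above the bench) with two pockets; at the back is hinged a clear lid in an aluminium frame (165 x 152 x 10 mm), sprung open
- nest (a joint): sinking of the white nest plate on its springs, m: 0 at rest, 0.004 at the probes' proper travel, 0.007 bottomed out. The lid's four feet push it down only through the boards lying in it. It needs about 3.5 N (with both boards lying in it) to start and 2.5 N more per mm
- long_pocket (a point): centre of the floor of the long pocket (89 x 45 mm, for the 84 x 40 board: 2.5 mm play each side; 4 mm deep, rim chamfered 1.2 mm), 61 mm above the bench at rest; 10 mm in front of the fixture's origin and 38 mm to its left; axes as the fixture's (x towards the hinge, z up); it sinks with the nest
- square_pocket (a point): centre of the floor of the square pocket (61 x 61 mm, for the 56 x 56 board, 4 mm deep, like the other), 61 mm above the bench at rest; 10 mm in front of the fixture's origin and 30 mm to its right; axes as the fixture's
- press_lid (a joint): angle of the lid about its hinge, rad: 0 = level (with both boards in place the nest is then 4 mm down), 1.75 = sprung fully open, just past upright. Its feet meet the boards at about 0.042; then the nest sinks 0.95 mm per 0.01 rad. Let go, it springs open; 1 to 2 N at the handle move it, 8 to 10 N in all hold it level
- lid_handle (a point): middle of the lid's bar handle: round black bar 14 mm thick along the fixture's y, 100 mm free between its two arms, 205 mm from the hinge axis, 33 mm gap between bar and lid frame. Uppermost (about 290 mm above the bench) when the lid is open, 88 mm above the bench when level. Its axes turn with the lid
- lid_hinge (a point): middle of the lid's hinge axis (which runs along the fixture's y), 85 mm behind the fixture's origin, 88 mm above the bench; axes as the fixture's
- long_board: long green circuit board, 84 (x) x 40 (y) x 3.2 mm, about 80 g, with a finned heat sink 36 (x) x 14 (y) x 18 mm tall at its centre (top 21 mm above the underside), good to pinch across its y; grey terminal block, 11 mm tall, along its +x end; origin at the centre of its underside
- long_board_terminals (a point): point on the long board's terminal block, 35.5 mm towards +x from the board's centre, at the board's top face
- square_board: square green circuit board, 56 x 56 x 3.2 mm, about 80 g, with a black relay 20 (x) x 18 (y) x 18 mm tall at its centre (top 21 mm above the underside), good to pinch across its y; grey terminal block, 11 mm tall, along its +x edge; origin at the centre of its underside
- square_board_terminals (a point): point on the square board's terminal block, 21.5 mm towards +x from the board's centre, at the board's top face
- round_board: round circuit board, a spare that belongs in neither pocket: disc 52 mm across, 3.2 mm thick, with a ring of small white lamps and a black block 16 x 12 x 10 mm tall in the middle; origin at the centre of its underside
- screwdriver: screwdriver with a red handle, 200 mm long, lying; bystander; leave it alone
- nut_driver: nut driver with a blue handle, 220 mm long, lying; bystander; leave it alone
- mug: white cup, 84 mm across, 100 mm tall; bystander; leave it alone
- spray_bottle: white trigger spray bottle, 88 mm across, 221 mm tall; bystander; leave it alone
- jar: small amber jar, 44 mm across, 45 mm tall; bystander; leave it alone
- charger: black wall plug charger, 50 x 40 x 26 mm, with two pins; bystander; leave it alone
There are look-alikes about, which are no part of the job. Leave any yellow look-alike of the square_board alone.

How it is judged (in metres and radians):
On the way:
1. both boards lie seated and let go, each in its own pocket with its terminal end towards the hinge, while the lid is still open (horizontal distance between long_board and long_pocket below 0.005 m and z of long_board in the frame of long_pocket below 0.0018 m and angle between the x axis of long_board and the x axis of long_pocket, either way round below 0.12 rad and angle between the z axis of long_board and the z axis of long_pocket, either way round below 0.04 rad and x of long_board_terminals in the frame of long_pocket above 0.01 m and horizontal distance between square_board and square_pocket below 0.005 m and z of square_board in the frame of square_pocket below 0.0018 m and angle between the x axis of square_board and the x axis of square_pocket, either way round below 0.12 rad and angle between the z axis of square_board and the z axis of square_pocket, either way round below 0.04 rad and x of square_board_terminals in the frame of square_pocket above 0.01 m and value of joint press_lid above 1 rad and contact force between the fingers and long_board below 0.1 N and contact force between the fingers and square_board below 0.1 N), for 0.2 s.
At the end, for the whole second after the job is handed in: Both boards flat in their pockets (within 5 mm and 0.12 rad, underside within 1.8 mm of the floor), terminal ends towards the hinge; nest held 2.5 to 5.5 mm down, lid level within 0.035 rad, the robot touching it with over 2 N, through the last second (horizontal distance between long_board and long_pocket below 0.005 m and z of long_board in the frame of long_pocket below 0.0018 m and angle between the x axis of long_board and the x axis of long_pocket, either way round below 0.12 rad and angle between the z axis of long_board and the z axis of long_pocket, either way round below 0.04 rad and x of long_board_terminals in the frame of long_pocket above 0.01 m and horizontal distance between square_board and square_pocket below 0.005 m and z of square_board in the frame of square_pocket below 0.0018 m and angle between the x axis of square_board and the x axis of square_pocket, either way round below 0.12 rad and angle between the z axis of square_board and the z axis of square_pocket, either way round below 0.04 rad and x of square_board_terminals in the frame of square_pocket above 0.01 m and value of joint nest between 0.0025 and 0.0055 m and value of joint press_lid between -0.035 and 0.035 rad and contact force between any of the fingers, the arm and fixture above 2 N); the arm keeps its last pose, push and grip.
It fails at once if the nest is bottomed out (sunk more than 6.9 mm) (value of joint nest above 0.0069 m).
It fails at once if a bystander on the bench is pushed more than 30 mm away (distance of any of round_board, screwdriver, nut_driver, mug, spray_bottle, jar, charger from where it was at the start of the episode above 0.03 m).
It also fails if it takes over 72 s, if anything falls off the work surface, if the arm or the gripper's body presses on something with over 40 N, if the wrist force passes 120 N, or if a joint passes its speed limit or range.

## Working session

There is one attempt and no reset: what is moved stays moved. The work goes in short steps, Python scripts to look and compute and a shell command to move; the robot and the scene stay as the last step left them, time stands still between calls to the robot, and variables do not carry over. Pictures are saved under pics/ and viewed, at most 10 in all, crops included, and the job is handed in when it is done.

```bash
ls; mkdir -p pics
cat > h.py <<'E'
import numpy as np, cv2
from cell import get_obs, cams, ticket, finder
def ray(cam,xy):
    c=cams.calibration(cam);E=np.array(c["extrinsics"])
    d=np.array([(xy[0]-c["cx"])/c["fx"],(xy[1]-c["cy"])/c["fy"],1.])
    R=E[:3,:3];return -R.T@E[:3,3],R.T@d
def onz(cam,xy,z):
    o,d=ray(cam,xy);return o+d*(z-o[2])/d[2]
def proj(cam,p):
    c=cams.calibration(cam);E=np.array(c["extrinsics"]);q=E[:3,:3]@p+E[:3,3]
    return np.array([c["fx"]*q[0]/q[2]+c["cx"],c["fy"]*q[1]/q[2]+c["cy"]])
def snap(cam,fn=None):
    im=cams.read_camera(cam)
    if fn: cv2.imwrite("pics/"+fn,im[:,:,::-1])
    return im
E
python3 - <<'E'
from h import *
np.set_printoptions(precision=3,suppress=True)
a=snap("top","top0.png");b=snap("scene","scene0.png")
cv2.imwrite("pics/both0.png",np.vstack([a,b])[:,:,::-1])
print(get_obs())
for cam in("top","scene"):
  print(cam,ray(cam,[280,210]))
  for n,z in(("long_board",0),("long_board_terminals",.003),("square_board",0),("square_board_terminals",.003),("long_pocket",.061),("square_pocket",.061),("lid_hinge",.088),("lid_handle",.29),("fixture",0)):
    for r in finder.tip_of(n,cam)[:3]: print(n,round(r["p"],2),np.round(r["xy"]),onz(cam,r["xy"],z))
E
```

```text
pics
{'time_s': 0.1, 'qpos': array([68.075, 18.436, -4.016, 83.167,  1.296, 78.541, -3.261]), 'joint_velocities': array([ 0.013, -0.045, -0.017, -0.274,  0.037,  0.022,  0.112]), 'effort': array([  0.   , -49.258,  -0.406, -31.34 ,  -0.064,   0.039,   0.   ]), 'tool_pos': array([ 0.251, -0.599,  0.222]), 'tool_rot': array([-179.902,    0.006,   22.734]), 'force': array([-0.024,  1.588,  0.588]), 'wrist_torque': array([0.025, 0.001, 0.006]), 'grasp_force': 0.0, 'grip_width': 0.08696548874207136}
top (array([0.411, 0.062, 1.044]), array([ 0.143, -0.037, -0.989]))
long_board 0.9 [372. 196.] [ 0.605 -0.229  0.   ]
long_board_terminals 0.84 [363. 184.] [ 0.636 -0.202  0.003]
square_board 0.79 [404. 276.] [ 0.392 -0.307  0.   ]
square_board 0.71 [374. 251.] [ 0.457 -0.229  0.   ]
square_board_terminals 0.89 [400. 283.] [ 0.373 -0.295  0.003]
square_board_terminals 0.7 [374. 242.] [ 0.48  -0.231  0.003]
long_pocket 0.78 [264. 216.] [0.536 0.066 0.061]
square_pocket 0.57 [293. 208.] [ 0.558 -0.008  0.061]
lid_hinge 0.89 [274. 173.] [0.641 0.042 0.088]
lid_handle 0.98 [270. 128.] [0.684 0.057
[... 275 characters left out ...]
 0.003]
square_board 0.73 [261. 158.] [ 0.462 -0.224  0.   ]
square_board 0.59 [270. 133.] [ 0.375 -0.311  0.   ]
square_board_terminals 0.71 [262. 159.] [ 0.464 -0.214  0.003]
square_board_terminals 0.45 [275. 135.] [ 0.369 -0.293  0.003]
square_board_terminals 0.34 [252. 225.] [ 0.617 -0.003  0.003]
long_pocket 0.81 [290. 215.] [0.538 0.06  0.061]
long_pocket 0.26 [234. 169.] [ 0.582 -0.162  0.061]
long_pocket 0.26 [216. 178.] [ 0.642 -0.157  0.061]
square_pocket 0.86 [272. 199.] [ 0.55  -0.01   0.061]
lid_hinge 0.97 [251. 222.] [0.643 0.049 0.088]
lid_handle 0.67 [231. 167.] [0.681 0.051 0.29 ]
lid_handle 0.34 [166. 161.] [ 0.789 -0.034  0.29 ]
fixture 0.65 [271. 225.] [0.572 0.022 0.   ]
```

View pics/top0.png

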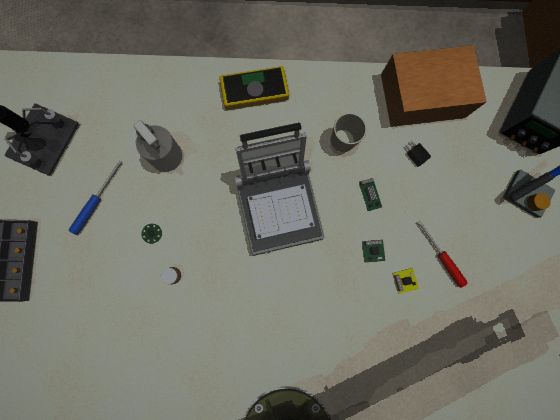

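View pics/scene0.png

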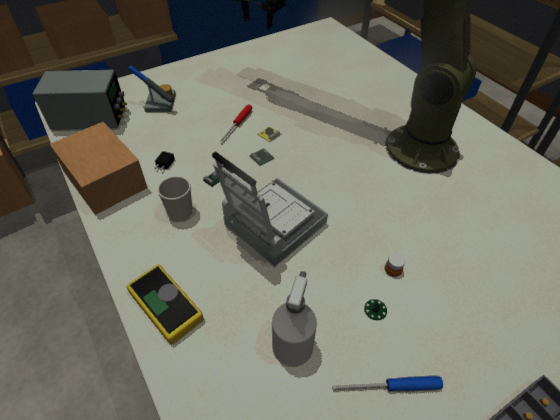

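The top view shows the fixture near (278,212), turned slightly. The long green board is at (370,195) and the green square board at (373,250). The yellow look-alike is at (405,281) and stays untouched. The lid is open. I'll go over the boards for a close look.

```bash
python3 -m creep '0.032 0.045 0.012 0 0.087;0.032 0.045 0.012 0 0.087;0.032 0.045 0.012 0 0.087;0.032 0.045 0.012 0 0.087;0.032 0.045 0.012 0 0.087;0.032 0.045 0.012 0 0.087;0.032 0.045 0.012 0 0.087;0 0 0 0 0.087'
cat > look.py <<'E'
from h import *
import sys
np.set_printoptions(precision=4,suppress=True)
o=get_obs();print(o["tool_pos"],o["tool_rot"],o["force"])
fn=sys.argv[1]; snap("wrist",fn); print("cam",ray("wrist",[280,210])[0])
for a in sys.argv[2:]:
    n,z=a.split(",")
    for r in finder.tip_of(n,"wrist")[:3]: print(n,round(r["p"],2),np.round(r["xy"],1),onz("wrist",r["xy"],float(z)))
E
python3 look.py w1.png long_board,0 long_board_terminals,.003 square_board,0 square_board_terminals,.003 long_pocket,.061 square_pocket,.061
```

```text
time_s: 2.0
tool_pos: [0.4789, -0.279, 0.3082]
tool_rot: [179.9, -0.2, 23.3]
force: [-0.0, 0.1, -0.8]
grip_width: 0.0871
grasp_force: 0.0
[ 0.4789 -0.279   0.3082] [179.9434  -0.2011  23.3151] [-0.0441  0.0948 -0.7953]
cam [ 0.5502 -0.2495  0.4689]
long_board 0.67 [276.1  50.9] [ 0.6064 -0.2275  0.    ]
long_board_terminals 0.64 [276.5  21.3] [ 0.635  -0.2171  0.003 ]
square_board 0.8 [232.5 166.1] [ 0.452  -0.2302  0.    ]
square_board 0.79 [273.  240.2] [ 0.3746 -0.321   0.    ]
square_board_terminals 0.96 [239.2 151.1] [ 0.4746 -0.2315  0.003 ]
square_board_terminals 0.78 [251.3 240.7] [ 0.3631 -0.2924  0.003 ]
square_board_terminals 0.58 [233.6 166.5] [ 0.4527 -0.2319  0.003 ]
square_pocket 0.6 [277.3  52.6] [ 0.5968 -0.2343  0.061 ]
square_pocket 0.56 [66.5  4.5] [ 0.5553 -0.0172  0.061 ]
```

View pics/w1.png

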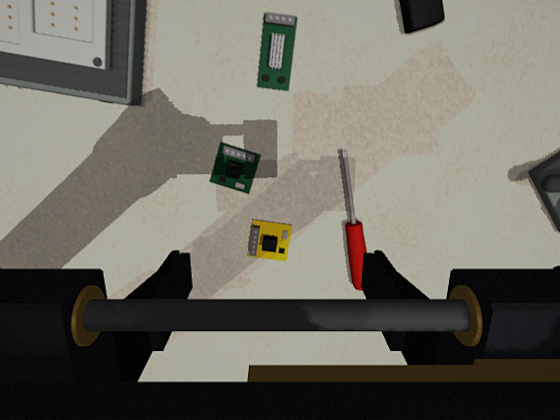

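The wrist view shows the long board at (277,50) with its terminals at the far end. The green square board is at (235,167), terminals at the top-left. The yellow one is at (270,240). I'll measure the outlines in the plane and fly over the fixture too.

```bash
cat > rect.py <<'E'
from h import *
def rect(name,z,near,cam="wrist",show=True):
    for r in finder.masks_of(name,cam)[:4]:
        m=r["mask"].astype(np.uint8); c=onz(cam,r["xy"],z)
        if np.hypot(*(c[:2]-near))>.05: continue
        cs,_=cv2.findContours(m,cv2.RETR_EXTERNAL,cv2.CHAIN_APPROX_NONE)
        k=max(cs,key=cv2.contourArea)[:,0]
        w=np.array([onz(cam,p,z)[:2] for p in k])*1000
        print(name,round(r["p"],2),cv2.minAreaRect(w.astype(np.float32)))
if __name__=="__main__":
    snap("wrist")
    rect("long_board",.003,[.606,-.228]); rect("square_board",.003,[.452,-.231])
E
python3 rect.py
python3 -m creep '0 0.05 0.012 0 0.087;0 0.05 0.012 0 0.087;0 0.045 0.012 0 0.087;0 0.045 0.012 0 0.087;0 0.045 0.012 0 0.087;0 0.0 0 0 0.087'
python3 look.py w2.png  long_pocket,.061 square_pocket,.061 lid_hinge,.088 lid_handle,.29
```

```text
long_board 0.84 ((611.0687866210938, -220.03814697265625), (85.74365997314453, 40.40765380859375), 16.767168045043945)
square_board 0.93 ((457.9667663574219, -224.87615966796875), (56.13862609863281, 55.75702667236328), 5.726302623748779)
time_s: 3.25
tool_pos: [0.4757, -0.0452, 0.3682]
tool_rot: [179.9, -0.2, 23.2]
force: [-0.8, -0.6, 1.1]
grip_width: 0.087
grasp_force: 0.0
[ 0.4757 -0.0452  0.3682] [179.9198  -0.1538  23.1562] [-0.8154 -0.5929  1.0705]
cam [ 0.5489 -0.0154  0.5289]
long_pocket 0.63 [221.1  88.1] [0.5401 0.0538 0.061 ]
square_pocket 0.93 [276.4  95.7] [ 0.5584 -0.0146  0.061 ]
lid_hinge 0.48 [425.7  96.1] [ 0.6257 -0.179   0.088 ]
```

View pics/w2.png

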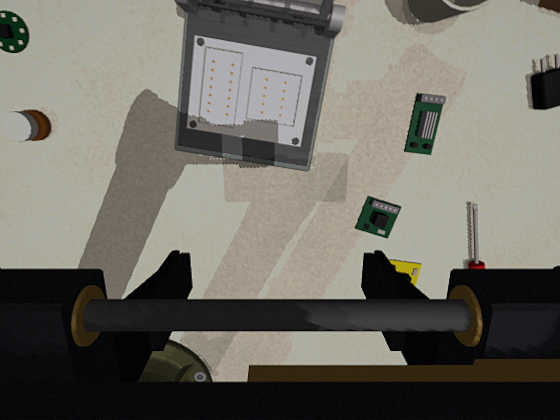

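The nest is at about (250,90), with the long pocket left (220,88) and the square pocket right (275,97). The terminal ends of both boards already face roughly +x.

Run:
```python
from h import *
from rect import rect
im=snap("wrist")
rect("nest",.065,np.array([.56,.02])); rect("long_pocket",.065,np.array([.56,.02])); rect("square_board",.003,[.457,-.226]);rect("long_board",.003,[.611,-.22])
c=im[20:170,165:345]; cv2.imwrite("pics/c2.png",cv2.resize(c,None,fx=4,fy=4,interpolation=cv2.INTER_CUBIC)[:,:,::-1])
```

```text
nest 0.73 ((549.8021850585938, 25.43579864501953), (110.81645202636719, 149.568115234375), 13.45474624633789)
long_pocket 0.56 ((549.8785400390625, 25.5931396484375), (112.13743591308594, 153.7228546142578), 14.20540714263916)
square_board 0.71 ((458.5265808105469, -224.1219940185547), (56.771854400634766, 57.201778411865234), 5.588056564331055)
long_board 0.55 ((611.3131103515625, -219.18389892578125), (84.04846954345703, 42.668243408203125), 16.558591842651367)
```

View pics/c2.png

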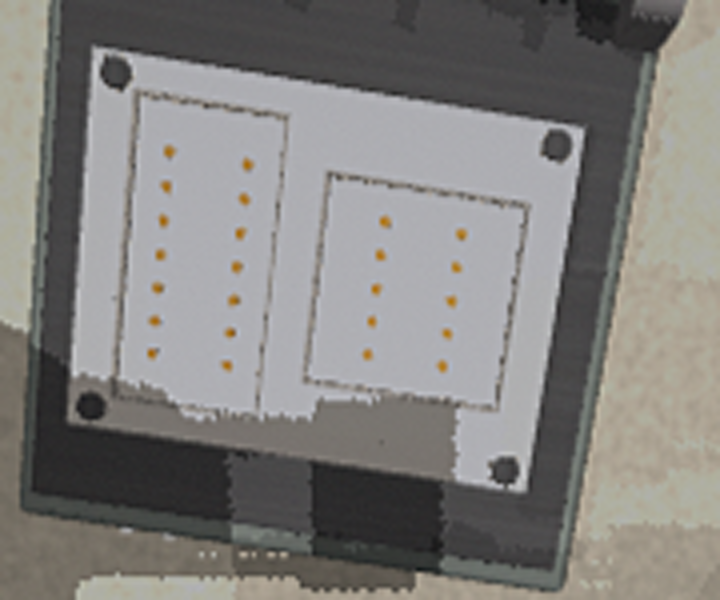

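Run:
```python
from h import *
for P in([(136,92),(288,117),(257,412),(114,397)],[(328,172),(528,205),(498,408),(305,380)],[(92,46),(586,127),(528,493),(68,421)]):
    w=np.array([onz("wrist",(x/4+165-.4,y/4+20-.4),.065)[:2]*1000 for x,y in P])
    d=(w[0]+w[1]-w[2]-w[3])/2; e=(w[0]+w[3]-w[1]-w[2])/2
    print(w.mean(0),np.linalg.norm(d),np.linalg.norm(e),np.degrees(np.arctan2(d[1],d[0])),np.degrees(np.arctan2(-e[0],e[1])))
t=np.radians(13.2);R=np.array([[np.cos(t),-np.sin(t)],[np.sin(t),np.cos(t)]])
o=np.array([549.8,25.4])+R@[10,0] # nest centre assumed 10 mm in front
for v in([0,0],[-10,38],[-10,-30],[85,0],[-120,0]): print(v,o+R@v)
```

```text
[540.88868083  62.61915373] 88.40525898990764 45.77157692581797 14.466533076356356 15.538406336356019
[557.47730945  -3.07373235] 61.37913326123248 61.91395556081097 14.626462974612563 14.41014412366838
[549.98567474  25.90891239] 109.9444007012846 149.38684072161914 14.556974881563983 14.127423243366888
[0, 0] [559.53578903  27.6835087 ]
[-10, 38] [541.12266694  62.39599831]
[-10, -30] [556.6505261   -3.80736709]
[85, 0] [642.28999577  47.09333266]
[-120, 0] [4.42706321e+02 2.81404288e-01]
```

```bash
python3 -m creep '-0.0045 -0.045 -0.045 -4.4 0.045;-0.0045 -0.045 -0.045 -4.4 0.045;-0.0045 -0.045 -0.045 -4.4 0.045;-0.0045 -0.044 -0.045 -4.4 0.045;0 0 -0.045 0 0.045;0 0 -0.04 0 0.045;0 0 0 0 0.045;0 0 0 0 0.045'
python3 - <<'E'
from h import *
from rect import rect
snap("wrist","w3.png")
rect("square_board",.003,[.458,-.2245]);rect("long_board",.003,[.611,-.22])
for r in finder.tip_of("square_board","wrist")[:2]: print(r, onz("wrist",r["xy"],0))
E
```

```text
time_s: 4.75
tool_pos: [0.4585, -0.2258, 0.1063]
tool_rot: [179.9, -0.1, 5.1]
force: [0.0, 0.2, 0.8]
grip_width: 0.0453
grasp_force: 0.0
square_board 0.64 ((458.2321472167969, -226.26380920410156), (56.13542556762695, 57.21788024902344), 5.196017742156982)
long_board 0.91 ((589.9225463867188, -227.03848266601562), (41.72207260131836, 40.1408576965332), 16.15216636657715)
{'xy': [275.8, 213.1], 'p': 0.91} [ 0.45595182 -0.2247087   0.        ]
```

```bash
python3 -m creep '0 0 -0.035 0 0.045;0 0 -0.035 0 0.045;0 0 -0.02 0 0.045;0 0 -0.009 0 0.045;0 0 0 0 0.045;0 0 0 0 0.005;0 0 0 0 0.005;0 0 0 0 0.005' 25
```

```text
time_s: 5.95
tool_pos: [0.4579, -0.2256, 0.0063]
tool_rot: [180.0, -0.0, 5.1]
force: [0.2, 0.1, -0.3]
grip_width: 0.0226
grasp_force: 0.0
```

```bash
python3 -m creep '0 0 0 0 0.005;0 0 0 0 0.005;0 0 0.05 0 0.005;0 0 0.05 0 0.005;0 0 0.03 0 0.005;0 0 0 0 0.005'
python3 look.py w4.png square_board,.12 square_board_terminals,.12
```

```text
time_s: 6.7
tool_pos: [0.4591, -0.226, 0.1381]
tool_rot: [179.8, -0.2, 5.1]
force: [0.8, -0.5, -1.2]
grip_width: 0.0184
grasp_force: 25.0
[ 0.4591 -0.226   0.1381] [179.8297  -0.2296   5.1331] [ 0.8007 -0.467  -1.1951]
cam [ 0.5374 -0.217   0.2977]
square_board 0.59 [273.8 265.9] [ 0.4517 -0.223   0.12  ]
square_board_terminals 0.69 [277.8 228.6] [ 0.4734 -0.2229  0.12  ]
```

View pics/w4.png

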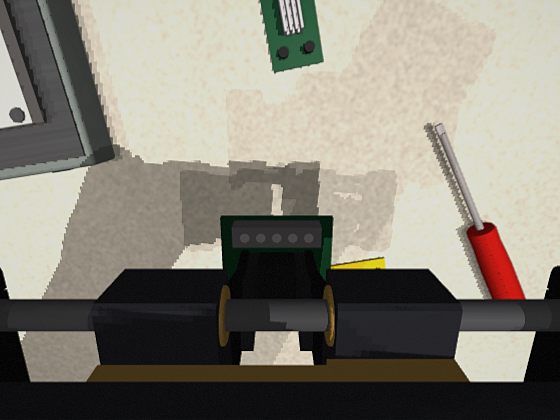

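The square board is held square to the fingers, terminals to +x, front edge at row 216, columns 221–332. I'll carry it over its pocket.

```bash
python3 -c "
from h import *
t=np.array(get_obs()['tool_pos']);print('edge',onz('wrist',(276.5,216),.135)-t, onz('wrist',(221,216),.135)-t,onz('wrist',(332,216),.135)-t)"
python3 -m creep '0.016 0.037 0.01 1.5 0.005;0.016 0.037 0 1.5 0.005;0.016 0.037 0 1.5 0.005;0.016 0.037 0 1.5 0.005;0.017 0.037 0 1.6 0.005;0.017 0.0375 -0.01 1.6 0.005;0 0 0 0 0.005;0 0 0 0 0.005'
python3 - <<'E'
from h import *
from rect import rect
snap("wrist","w5.png");snap("scene","s5.png")
print(get_obs()["tool_pos"],get_obs()["tool_rot"])
rect("nest",.065,np.array([.56,.02]));rect("long_pocket",.065,np.array([.56,.02]))
for cam,n in(("wrist","long_pocket"),("wrist","square_pocket"),("scene","long_pocket"),("scene","lid_handle")):
  for r in finder.tip_of(n,cam)[:2]: print(n,r,onz(cam,r["xy"],.061 if 'p' in n[:7] and 'lid' not in n else .29))
E
```

```text
edge [0.02874121 0.00366112 0.00085263] [0.02629507 0.03018939 0.00085263] [ 0.03118568 -0.0228491   0.00085263]
time_s: 7.85
tool_pos: [0.5544, -0.0035, 0.1341]
tool_rot: [-180.0, 0.2, 14.3]
force: [-0.1, -0.5, -0.5]
grip_width: 0.0179
grasp_force: 25.0
[ 0.55481873 -0.0045037   0.13499674] [1.79983533e+02 9.79636776e-02 1.42086884e+01]
nest 0.67 ((560.1515502929688, 26.431304931640625), (93.55352783203125, 150.26768493652344), 14.196107864379883)
long_pocket 0.82 ((560.4183959960938, 26.441688537597656), (92.83554077148438, 150.63917541503906), 13.978157997131348)
long_pocket {'xy': [183.6, 218.3], 'p': 0.67} [0.54200711 0.06137469 0.061     ]
square_pocket {'xy': [281.0, 220.6], 'p': 0.73} [0.63064148 0.01642716 0.29      ]
square_pocket {'xy': [187.6, 215.9], 'p': 0.39} [0.63023787 0.01844744 0.29      ]
long_pocket {'xy': [287.2, 214.9], 'p': 0.89} [0.54451445 0.05740599 0.061     ]
long_pocket {'xy': [373.1, 308.8], 'p': 0.47} [0.52781269 0.37546565 0.061     ]
lid_handle {'xy': [230.4, 164.9], 'p': 0.71} [0.67952355 0.04497519 0.29      ]
```

View pics/w5.png

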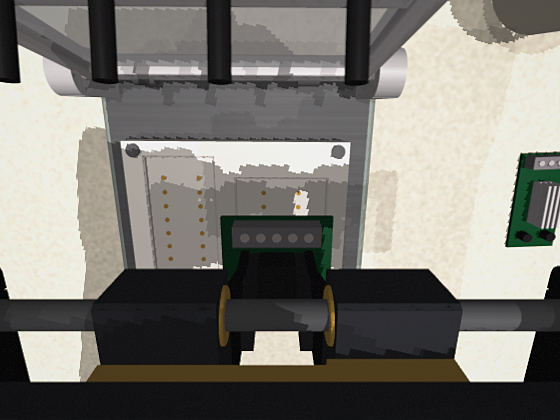

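The board sits over the nest. The pocket's far edge is visible at row 178, columns 236–328, and the lid's feet are well clear at the top.

Run:
```python
from h import *
t=np.radians(14.3);x=np.array([np.cos(t),np.sin(t)]);y=np.array([-x[1],x[0]])
f=lambda p,z:onz("wrist",p,z)[:2]*1000
a,b=f((236,178),.065),f((328,178),.065);n=f((236,141),.065)
print("pocket width",np.linalg.norm(a-b),"centre",(a+b)/2-30.5*x)
print("nest far edge mid-> nest ctr",(f((121,141),.065)+f((350,141),.065))/2-55*x,"expected 550,25.7")
c=f((276.5,216),.132);print("board ctr",c-28*x, np.array(get_obs()["tool_pos"])*1000)
print("long pocket far L/R",f((144,156),.065),f((215,156),.065),(f((144,156),.065)+f((215,156),.065))/2-44.5*x)
```

```text
pocket width 61.84532598386832 centre [558.61642169  -5.32004401]
nest far edge mid-> nest ctr [551.05508233  24.18682586] expected 550,25.7
board ctr [554.83485768  -2.45493167] [555.49777718  -3.47941218 135.95867784]
long pocket far L/R [579.83258345  94.16979146] [591.46492626  48.77563785] [542.52755481  60.48125859]
```

```bash
python3 -m creep '0.003 -0.0013 -0.02 0 0.005;0 0 -0.02 0 0.005;0 0 -0.018 0 0.005;0 0 0 0 0.005;0 0 0 0 0.005'
python3 -m creep '0 0 -0.003 0 0.005;0 0 -0.003 0 0.005;0 0 -0.002 0 0.005;0 0 -0.001 0 0.005;0 0 0 0 0.005'
```

```text
time_s: 8.88
tool_pos: [0.5588, -0.004, 0.0778]
tool_rot: [-180.0, -0.0, 14.4]
force: [0.5, 0.1, -0.5]
grip_width: 0.0176
grasp_force: 25.0
time_s: 9.5
tool_pos: [0.5585, -0.0042, 0.0687]
tool_rot: [180.0, 0.0, 14.3]
force: [-0.1, 0.4, -0.6]
grip_width: 0.018
grasp_force: 25.0
```

```bash
python3 -m creep '0 0 -0.001 0 0.005;0 0 -0.0007 0 0.005;0 0 0 0 0.005'
python3 -m creep '0 0 0 0 0.032;0 0 0 0 0.032;0 0 0 0 0.032;0 0 0.02 0 0.032;0 0 0.04 0 0.032;0 0 0.04 0 0.032;0 0 0 0 0.032;0 0 0 0 0.032'
python3 -c "
from h import *
from rect import rect
im=snap('wrist','w6.png');cv2.imwrite('pics/c6.png',cv2.resize(im[120:300,130:420],None,fx=2.5,fy=2.5)[:,:,::-1])
rect('square_board',.065,[.558,-.004])"
```

```text
time_s: 9.88
tool_pos: [0.5586, -0.0042, 0.0673]
tool_rot: [180.0, -0.0, 14.3]
force: [-0.3, -0.2, 0.6]
grip_width: 0.018
grasp_force: 25.0
time_s: 10.88
tool_pos: [0.5585, -0.0042, 0.1676]
tool_rot: [180.0, -0.0, 14.3]
force: [0.3, 0.7, -0.6]
grip_width: 0.0321
grasp_force: 0.0
square_board 0.64 ((557.9126586914062, -2.877063751220703), (55.537784576416016, 55.288761138916016), 14.450956344604492)
```

View pics/c6.png

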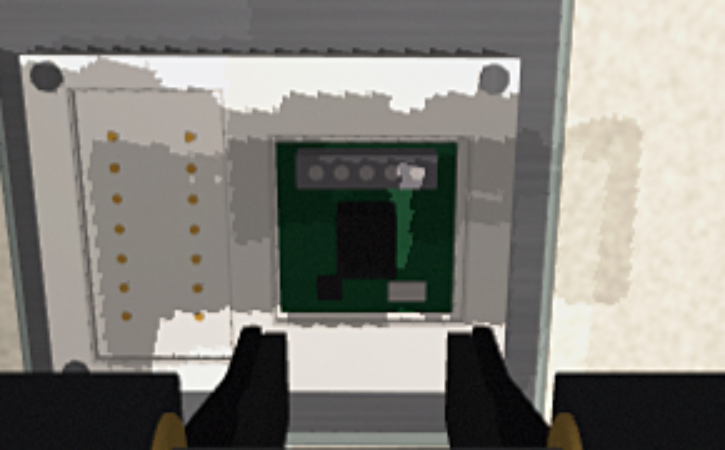

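The square board lies flat in its pocket, terminals to the hinge. Next is the long board, but the mug stands close, so I'll check its place and measure from above the board.

```bash
python3 -m creep '0.006 -0.032 0.01 0.4 0.04;0.009 -0.037 0 0.4 0.04;0.009 -0.037 0 0.4 0.04;0.009 -0.037 0 0.4 0.04;0.009 -0.037 0 0.4 0.04;0.0105 -0.036 0 0.4 0.04;0 0 -0.04 0 0.04;0 0 0 0 0.04'
python3 - <<'E'
from h import *
from rect import rect
snap("wrist","w7.png");snap("top","t7.png")
rect("long_board",.003,[.611,-.22])
for n in("long_board","long_board_terminals"):
  for r in finder.tip_of(n,"wrist")[:1]: print(n,r,onz("wrist",r["xy"],0.003))
for cam in("top","scene"):
  if cam=="scene":snap("scene")
  r=finder.masks_of("mug",cam)[0];ys,xs=np.nonzero(r["mask"]);print(cam,r["p"],xs.min(),xs.max(),ys.min(),ys.max())
  r=finder.tip_of("mug",cam)[0];print(r,onz(cam,r["xy"],0))
E
```

```text
time_s: 11.98
tool_pos: [0.6078, -0.2195, 0.1323]
tool_rot: [-179.7, 0.4, 16.7]
force: [-0.2, 1.1, 0.1]
grip_width: 0.04
grasp_force: 0.0
long_board 0.93 ((614.0061645507812, -221.6884765625), (85.10272979736328, 40.72389602661133), 16.222734451293945)
long_board {'xy': [283.3, 198.5], 'p': 0.96} [ 0.61522982 -0.22356553  0.003     ]
long_board_terminals {'xy': [277.1, 159.4], 'p': 0.89} [ 0.64646911 -0.20864757  0.003     ]
top 0.87 331 365 112 151
{'xy': [343.2, 139.1], 'p': 0.92} [ 0.76382806 -0.15043085  0.        ]
scene 0.83 158 191 176 221
{'xy': [182.7, 210.6], 'p': 0.71} [ 0.75347978 -0.14812624  0.        ]
```

```bash
python3 -c "
from cell import get_obs;print(get_obs()['tool_pos'])"; python3 -m creep '0.003 -0.0015 -0.04 0 0.04;0 0 -0.04 0 0.04;0 0 -0.03 0 0.04;0 0 -0.011 0 0.04;0 0 0 0 0.04;0 0 0 0 0.04'
```

```text
[ 0.61130302 -0.22006197  0.13780464]
time_s: 13.22
tool_pos: [0.6153, -0.222, 0.0178]
tool_rot: [179.9, -0.1, 16.7]
force: [-0.8, -0.4, -0.2]
grip_width: 0.0398
grasp_force: 0.0
```

```bash
python3 -m creep '-0.001 0 -0.0105 0 0.04;0 0 0 0 0.04;0 0 0 0 0.002;0 0 0 0 0.002;0 0 0 0 0.002;0 0 0 0 0.002;0 0 0 0 0.002' 25
python3 -m creep '0 0 0 0 0.002;0 0 0.05 0 0.002;0 0 0.05 0 0.002;0 0 0.04 0 0.002;0 0 0 0 0.002;0 0 0 0 0.002'
python3 look.py w8.png long_board,.14 long_board_terminals,.14
```

```text
time_s: 14.1
tool_pos: [0.6131, -0.2217, 0.0057]
tool_rot: [180.0, -0.0, 16.7]
force: [0.3, -0.8, 1.1]
grip_width: 0.014
grasp_force: 25.0
time_s: 14.85
tool_pos: [0.6122, -0.2216, 0.1445]
tool_rot: [-180.0, 0.1, 16.7]
force: [-0.4, 0.2, -1.5]
grip_width: 0.0139
grasp_force: 25.0
[ 0.6122 -0.2216  0.1445] [-179.9588    0.0851   16.735 ] [-0.379   0.2468 -1.5152]
cam [ 0.689  -0.1972  0.305 ]
long_board 0.93 [277.7 272.4] [ 0.6088 -0.2218  0.14  ]
long_board 0.39 [468.  119.1] [ 0.7074 -0.2819  0.14  ]
long_board_terminals 0.81 [270.  208.2] [ 0.6411 -0.2081  0.14  ]
```

View pics/w8.png

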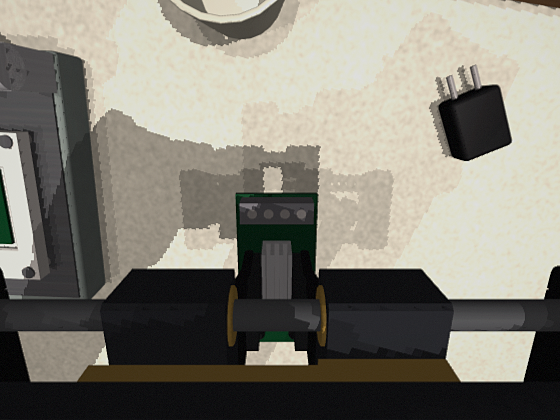

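The long board is held straight, far edge at row 193, columns 236–318, terminals forward.

```bash
python3 - <<'E'
from h import *
o=get_obs();t=np.array(o["tool_pos"])*1000;a=np.radians(o["tool_rot"][2]);x=np.array([np.cos(a),np.sin(a)]);y=np.array([-x[1],x[0]])
e=onz("wrist",(277,193),t[2]/1000-.0025)[:2]*1000-t[:2];print(e@x-42,e@y,t)
E
python3 -m creep '-0.012 0.047 0.01 -0.4 0.002;-0.012 0.047 0 -0.4 0.002;-0.012 0.047 0 -0.4 0.002;-0.012 0.047 0 -0.4 0.002;-0.012 0.047 0 -0.4 0.002;-0.011 0.047 -0.01 -0.4 0.002;0 0 0 0 0.002;0 0 0 0 0.002'
python3 look.py w9.png long_pocket,.061 square_board,.061
```

```text
-2.2534398710927235 0.9321750705347998 [ 611.81831161 -221.3853941   143.44589501]
time_s: 16.0
tool_pos: [0.5416, 0.0597, 0.1447]
tool_rot: [180.0, 0.1, 14.3]
force: [-0.7, -0.9, -1.2]
grip_width: 0.0137
grasp_force: 25.0
[0.5416 0.0597 0.1447] [179.9818   0.0903  14.3455] [-0.6661 -0.8686 -1.1673]
cam [0.6198 0.0801 0.3064]
square_board 0.85 [362.1 220.1] [ 0.5564 -0.0017  0.061 ]
square_board 0.17 [271.3 208.6] [0.5484 0.0653 0.061 ]
```

View pics/w9.png

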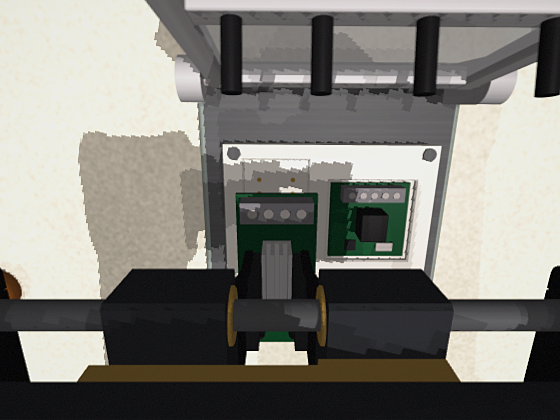

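The pocket's far edge is visible at row 158, columns 242–310, above the held board. I'll compute the offset.

Run:
```python
from h import *
o=get_obs();t=np.array(o["tool_pos"])*1000;a=np.radians(o["tool_rot"][2]);x=np.array([np.cos(a),np.sin(a)]);y=np.array([-x[1],x[0]])
f=lambda p,z:onz("wrist",p,z)[:2]*1000
b=f((277,193),t[2]/1000-.0025)-42*x
l,r=f((242,158),.065),f((310,158),.065);p=(l+r)/2-44.5*x
n=(f((223,144),.065)+f((444,150),.065))/2-55*x
print("width",np.linalg.norm(l-r),"pocket",p,"via nest",n+38*y,"board",b,"tool",t)
```

```text
width 46.74395318414503 pocket [542.46263269  60.31530566] via nest [539.92732959  58.2984688 ] board [539.78951542  59.0342609 ] tool [542.27371008  58.68607748 145.25256398]
```

```bash
python3 -m creep '0.002 0.002 -0.02 0 0.002;0 0 -0.02 0 0.002;0 0 -0.02 0 0.002;0 0 -0.008 0 0.002;0 0 0 0 0.002;0 0 0 0 0.002'
python3 -m creep '0 0 -0.003 0 0.002;0 0 -0.003 0 0.002;0 0 -0.002 0 0.002;0 0 0 0 0.002'
```

```text
time_s: 16.9
tool_pos: [0.5446, 0.0624, 0.0781]
tool_rot: [180.0, -0.1, 14.3]
force: [-1.4, 0.0, -0.7]
grip_width: 0.0134
grasp_force: 25.0
time_s: 17.4
tool_pos: [0.5438, 0.0623, 0.0694]
tool_rot: [180.0, 0.0, 14.3]
force: [-0.2, -1.4, -0.5]
grip_width: 0.0138
grasp_force: 25.0
```

```bash
python3 -m creep '0 0 -0.001 0 0.002;0 0 -0.001 0 0.002;0 0 0 0 0.002'
python3 -m creep '0 0 0 0 0.028;0 0 0 0 0.028;0 0 0 0 0.028;0 0 0.02 0 0.028;0 0 0.04 0 0.028;-0.01 0 0.04 0 0.028;-0.03 0 0 0 0.028;0 0 0 0 0.028'
python3 - <<'E'
from h import *
from rect import rect
im=snap('wrist','w10.png');cv2.imwrite('pics/c10.png',cv2.resize(im[80:300,150:430],None,fx=2.5,fy=2.5)[:,:,::-1])
rect('square_board',.065,[.558,-.004]);rect('long_board',.065,[.541,.062])
print(get_obs()["tool_pos"])
for cam in("top","scene"):
  snap(cam)
  for n in("lid_handle",):
    for r in finder.tip_of(n,cam)[:1]: print(cam,n,r,onz(cam,r["xy"],.29))
E
```

```text
time_s: 17.77
tool_pos: [0.5439, 0.0623, 0.0675]
tool_rot: [180.0, 0.0, 14.3]
force: [0.1, 0.1, -0.6]
grip_width: 0.0138
grasp_force: 25.0
time_s: 18.77
tool_pos: [0.5033, 0.0626, 0.1695]
tool_rot: [179.9, -0.1, 14.4]
force: [0.7, 1.0, -0.2]
grip_width: 0.028
grasp_force: 0.0
square_board 0.76 ((558.9061889648438, -2.356212615966797), (54.845130920410156, 56.04012680053711), 14.423822402954102)
long_board 0.79 ((542.7771606445312, 62.81962585449219), (82.00570678710938, 39.49320983886719), 14.325662612915039)
[0.50465725 0.06222604 0.16826901]
top lid_handle {'xy': [269.0, 132.8], 'p': 0.78} [0.67484164 0.05753024 0.29      ]
scene lid_handle {'xy': [231.1, 167.6], 'p': 0.84} [0.68197861 0.05286721 0.29      ]
```

View pics/c10.png

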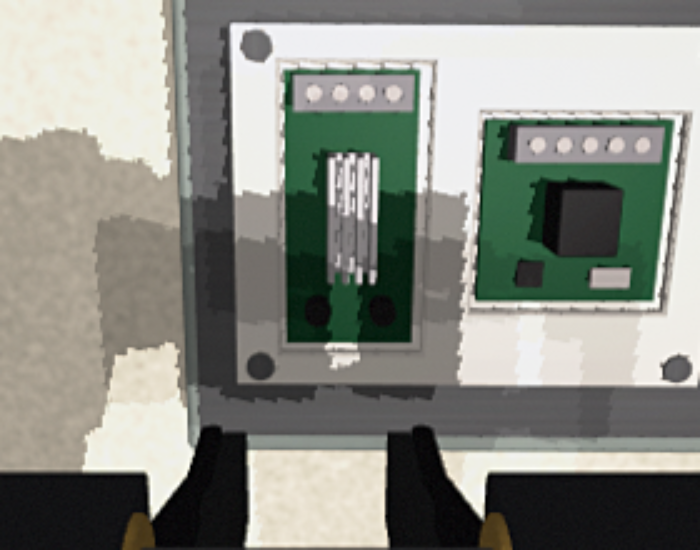

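Both boards are flat inside their pockets with terminals to the hinge. Next I'll lift clear and turn the gripper 90° to straddle the bar handle.

```bash
python3 -c "
from cell import get_obs;o=get_obs();print(o['qpos'],o['tool_pos'])
import numpy as np;c=np.array([.551,.0253]);x=np.array([np.cos(np.radians(14.3)),np.sin(np.radians(14.3))])
for th in(1.75,1.5,1.25,1,.75,.5,.3,.15,.05,0):
  p=c+x*(.095-.205*np.cos(th));print(th,p.round(4),round(.088+.205*np.sin(th),4))"
```

```text
[ 24.29438362   5.29313646 -35.85437815 106.11541965   3.26932079
  69.64292409 -88.25155528] [0.50431462 0.06237627 0.1673705 ]
1.75 [0.6785 0.0578] 0.2897
1.5 [0.629  0.0452] 0.2925
1.25 [0.5804 0.0328] 0.2825
1 [0.5357 0.0214] 0.2605
0.75 [0.4977 0.0117] 0.2277
0.5 [0.4687 0.0043] 0.1863
0.3 [4.533e-01 4.000e-04] 0.1486
0.15 [ 0.4466 -0.0013] 0.1186
0.05 [ 0.4447 -0.0018] 0.0982
0 [ 0.4444 -0.0019] 0.088
```

```bash
python3 -m creep '0 0 0.03 -10 0.06;0 0 0.03 -10 0.06;0 0 0.03 -10 0.06;0 0 0.03 -10 0.06;0 0 0.03 -10 0.06;0 0 0.03 -10 0.06;0 0 0.03 -10 0.06;0 0 0 -10 0.06'
python3 -m creep '0 0 0 -10 0.06;0.03 0 0 0 0.06;0.035 0 0 0 0.06;0.035 0 0 0 0.06;0.035 -0.002 0 0 0.06;0.035 -0.002 0 0 0.06;0 0 0 0 0.06;0 0 0 0 0.06'
python3 - <<'E'
from h import *
o=get_obs();print(o["qpos"],o["tool_pos"],o["tool_rot"],o["force"])
for cam in("wrist","scene","top"):
  snap(cam,"k_%s.png"%cam)
  for r in finder.tip_of("lid_handle",cam)[:2]: print(cam,r,onz(cam,r["xy"],.29))
E
```

```text
time_s: 20.12
tool_pos: [0.4951, 0.0554, 0.3902]
tool_rot: [-178.1, 0.2, -57.3]
force: [-0.3, -0.9, 1.2]
grip_width: 0.0599
grasp_force: 0.0
time_s: 21.12
tool_pos: [0.5523, 0.0249, 0.3895]
tool_rot: [-172.1, -1.6, -58.6]
force: [-1.1, 0.7, -0.4]
grip_width: 0.06
grasp_force: 0.0
[  73.2048993     3.64728517  -79.20068422   84.95930453    1.56824023
   86.55332524 -154.18160657] [0.55233029 0.0248663  0.38952155] [-172.10002006   -1.56650132  -58.57217891] [-1.0922081   0.71718536 -0.39461384]
wrist {'xy': [142.2, 162.1], 'p': 0.63} [0.67586922 0.05519098 0.29      ]
scene {'xy': [231.4, 166.5], 'p': 0.76} [0.67996094 0.05028191 0.29      ]
scene {'xy': [394.8, 267.4], 'p': 0.74} [0.55941915 0.40920171 0.29      ]
```

The wrong way round hit joint limits, so I'm turning back the other way.

```bash
python3 -m creep '0 0 0 10 0.06;0 0 0 10 0.06;0 0 0 10 0.06;0 0 0 10 0.06;0 0 0 10 0.06;0 0 0 10 0.06;0 0 0 10 0.06;0 0 0 10 0.06'
python3 -m creep '0 0 0 10 0.06;0 0 0 10 0.06;0 0 0 10 0.06;0 0 0 10 0.06;0 0 0 10 0.06;0 0 0 10 0.06;0 0 0 10 0.06;0 0 0 0 0.06'
python3 -c "
from cell import get_obs;o=get_obs();print(o['qpos'],o['tool_pos'],o['tool_rot'])"
```

```text
time_s: 22.42
tool_pos: [0.5526, 0.0226, 0.3896]
tool_rot: [-172.1, -1.6, 21.5]
force: [-0.0, 0.2, 0.8]
grip_width: 0.0598
grasp_force: 0.0
time_s: 23.42
tool_pos: [0.5526, 0.0235, 0.3895]
tool_rot: [-172.1, -1.6, 91.2]
force: [-0.1, -0.4, 0.2]
grip_width: 0.0601
grasp_force: 0.0
[ 48.33358438  28.3951955  -79.02441869  71.58004054  23.7209192
 107.73639674 -23.16750912] [0.55257479 0.02348846 0.3895434 ] [-172.10567918   -1.62907241   91.19166179]
```

```bash
python3 -m creep '0.03 0.0075 0 6.5 0.06;0.03 0.0075 0 6.5 0.06;0.03 0.0075 0 0 0.06;0.03 0.0075 0 0 0.06;0 0 0 0 0.06;0 0 0 0 0.06'
python3 - <<'E'
from h import *
o=get_obs();print(o["qpos"],o["tool_pos"],o["tool_rot"],o["force"])
for cam in("wrist","scene","top"):
  snap(cam,"k2_%s.png"%cam)
  for r in finder.tip_of("lid_handle",cam)[:2]: print(cam,r,onz(cam,r["xy"],.29))
print(proj("wrist",np.array([.6785,.0578,.29])))
E
```

```text
time_s: 24.18
tool_pos: [0.6722, 0.0527, 0.3897]
tool_rot: [-172.1, -1.6, 104.1]
force: [0.1, -0.7, 0.4]
grip_width: 0.0598
grasp_force: 0.0
[ 24.11259573  41.13267069 -69.27384814  49.618222    37.01691525
 115.56443559 -11.43040721] [0.67219585 0.05266366 0.38966455] [-172.08787854   -1.6221053   104.1310798 ] [ 0.05199115 -0.72423378  0.43973723]
wrist {'xy': [302.7, 214.4], 'p': 0.96} [0.67787437 0.05683261 0.29      ]
wrist {'xy': [240.0, 188.7], 'p': 0.59} [0.6254957  0.06285734 0.29      ]
scene {'xy': [232.8, 166.2], 'p': 0.92} [0.67710714 0.05096847 0.29      ]
[303.51063694 213.43419565]
```

```bash
python3 -m creep '0.004 0.003 -0.03 0 0.06;0 0 -0.03 0 0.06;0 0 -0.03 0 0.06;0 0 -0.023 0 0.06;0 0 0 0 0.06;0 0 0 0 0.06'
python3 -c "
from cell import get_obs;o=get_obs();print(o['qpos'],o['tool_pos'],o['tool_rot'],o['force'])"
```

```text
time_s: 25.22
tool_pos: [0.6767, 0.0558, 0.2777]
tool_rot: [-172.2, -1.6, 104.2]
force: [-0.9, 0.0, -0.5]
grip_width: 0.0601
grasp_force: 0.0
[ 29.42299484  43.32816369 -69.44067743  62.91295588  36.82941957
 103.92638504 -13.95646701] [0.67671985 0.05578844 0.27774032] [-172.17119955   -1.61884479  104.20498965] [-0.85204514  0.0164214  -0.45917749]
```

```bash
python3 -m creep '0 0 0 0 0.004;0 0 0 0 0.004;0 0 0 0 0.004;0 0 0 0 0.004;0 0 0 0 0.004' 20
```

```text
time_s: 25.85
tool_pos: [0.6766, 0.0559, 0.2765]
tool_rot: [-172.1, -1.6, 104.2]
force: [0.3, 0.1, -0.0]
grip_width: 0.0182
grasp_force: 0.0
```

```bash
python3 -m creep '0 0 0 0 0.004;0 0 0 0 0.004;0 0 0 0 0.004'
python3 - <<'E'
import numpy as np
x=np.array([np.cos(np.radians(14.3)),np.sin(np.radians(14.3))])
ths=np.arange(1.75,-.001,-.0875)
P=np.array([[*(-x*.205*np.cos(t)),.205*np.sin(t)] for t in ths])
print(np.c_[ths[1:],np.diff(P,axis=0)*1000,(P-P[0])[1:]*1000].round(2))
E
```

```text
time_s: 26.22
tool_pos: [0.6764, 0.0558, 0.2765]
tool_rot: [-172.1, -1.6, 104.2]
force: [-1.9, -0.2, 0.3]
grip_width: 0.0131
grasp_force: 20.0
[[ 1.6600e+00 -1.7220e+01 -4.3900e+00  2.4200e+00 -1.7220e+01 -4.3900e+00
   2.4200e+00]
 [ 1.5800e+00 -1.7360e+01 -4.4200e+00  8.6000e-01 -3.4570e+01 -8.8100e+00
   3.2800e+00]
 [ 1.4900e+00 -1.7360e+01 -4.4300e+00 -7.1000e-01 -5.1940e+01 -1.3240e+01
   2.5700e+00]
 [ 1.4000e+00 -1.7240e+01 -4.3900e+00 -2.2700e+00 -6.9170e+01 -1.7630e+01
   3.0000e-01]
 [ 1.3100e+00 -1.6980e+01 -4.3300e+00 -3.8200e+00 -8.6150e+01 -2.1960e+01
  -3.5200e+00]
 [ 1.2300e+00 -1.6590e+01 -4.2300e+00 -5.3300e+00 -1.0274e+02 -2.6190e+01
  -8.8500e+00]
 [ 1.1400e+00 -1.6070e+01 -4.1000e+00 -6.8100e+00 -1.1881e+02 -3.0290e+01
  -1.5660e+01]
 [ 1.0500e+00 -1.5440e+01 -3.9300e+00 -8.2300e+00 -1.3425e+02 -3.4220e+01
  -2.3900e+01]
 [ 9.6000e-01 -1.4680e+01 -3.7400e+00 -9.5900e+00 -1.4893e+02 -3.7960e+01
  -3.3490e+01]
 [ 8.8000e-01 -1.3810e+01 -3.5200e+00 -1.0880e+01 -1.6274e+02 -4.1480e+01
  -4.4370e+01]
 [ 7.9000e-01 -1.2840e+01 -3.2700e+00 -1.2090e+01 -1.7558e+02 -4.4750e+01
  -5.6460e+01]
 [ 7.0000e-01 -1.1760e+01 -3.0000e+00 -1.3200e+01 -1.8734e+02 -4.7750e+01
  -6.9650e+01]
 [ 6.1000e-01 -1.0600e+01 -2.7000e+00 -1.4210e+01 -1.9794e+02 -5.0460e+01
  -8.3860e+01]
 [ 5.3000e-01 -9.3600e+00 -2.3900e+00 -1.5110e+01 -2.0730e+02 -5.2840e+01
  -9.8970e+01]
 [ 4.4000e-01 -8.0400e+00 -2.0500e+00 -1.5900e+01 -2.1535e+02 -5.4890e+01
  -1.1486e+02]
 [ 3.5000e-01 -6.6700e+00 -1.7000e+00 -1.6560e+01 -2.2201e+02 -5.6590e+01
  -1.3142e+02]
 [ 2.6000e-01 -5.2400e+00 -1.3400e+00 -1.7100e+01 -2.2725e+02 -5.7930e+01
  -1.4852e+02]
 [ 1.8000e-01 -3.7700e+00 -9.6000e-01 -1.7500e+01 -2.3102e+02 -5.8890e+01
  -1.6602e+02]
 [ 9.0000e-02 -2.2700e+00 -5.8000e-01 -1.7780e+01 -2.3330e+02 -5.9470e+01
  -1.8380e+02]
 [ 0.0000e+00 -7.6000e-01 -1.9000e-01 -1.7910e+01 -2.3406e+02 -5.9660e+01
  -2.0172e+02]]
```

```bash
python3 -m creep '-0.0172 -0.0044 0.0024 0 0.004;-0.0174 -0.0044 0.0009 0 0.004;-0.0174 -0.0044 -0.0007 0 0.004;-0.0172 -0.0044 -0.0023 0 0.004;0 0 0 0 0.004'
python3 -c "
from cell import get_obs;o=get_obs();print(o['qpos'],o['tool_pos'],o['tool_rot'],o['force'])"
```

```text
time_s: 26.85
tool_pos: [0.6072, 0.0388, 0.2775]
tool_rot: [-172.2, -1.6, 104.3]
force: [0.4, 3.3, 2.5]
grip_width: 0.0134
grasp_force: 20.0
[ 40.44814442  36.47446899 -73.94991177  75.31873121  31.40706351
  99.75606469 -14.08197253] [0.60715836 0.03882491 0.27746312] [-172.19264391   -1.62387308  104.25790936] [0.41956156 3.31735963 2.50521682]
```

```bash
python3 -m creep '-0.017 -0.0043 -0.0038 0 0.004;-0.0166 -0.0042 -0.0053 0 0.004;-0.0161 -0.0041 -0.0068 0 0.004;0 0 0 0 0.004'
python3 -c "
from cell import get_obs;o=get_obs();print(o['qpos'],o['tool_pos'],o['tool_rot'],o['force'])"
```

```text
time_s: 27.35
tool_pos: [0.5576, 0.0265, 0.2611]
tool_rot: [-172.1, -1.6, 104.3]
force: [0.1, 3.2, 1.8]
grip_width: 0.0134
grasp_force: 20.0
[ 48.77799761  30.62685933 -75.91086545  84.4444819   26.39754125
  95.05310464 -11.96506557] [0.55760447 0.02646605 0.26113014] [-172.13574423   -1.64752517  104.26931202] [0.13286356 3.23670367 1.78326457]
```

```bash
python3 -m creep '-0.0154 -0.0036 -0.0082 0 0.004;-0.0147 -0.0034 -0.0096 0 0.004;-0.0138 -0.0035 -0.0109 0 0.004;-0.0128 -0.0033 -0.0121 0 0.004;0 0 0 0 0.004'
python3 -c "
from cell import get_obs;o=get_obs();print(o['qpos'],o['tool_pos'],o['tool_rot'],o['force'])"
```

```text
time_s: 27.98
tool_pos: [0.5015, 0.0125, 0.2201]
tool_rot: [-172.2, -1.6, 104.3]
force: [1.2, 4.2, -1.7]
grip_width: 0.0134
grasp_force: 20.0
[ 58.60891035  22.6675825  -77.08849069  95.81718459  19.82203914
  87.23830832  -7.00703071] [0.50151467 0.01249911 0.22012153] [-172.17184049   -1.64194412  104.25415902] [ 1.23025809  4.17787206 -1.67726307]
```

```bash
python3 -m creep '-0.0118 -0.0025 -0.0132 0 0.004;-0.0106 -0.0022 -0.0142 0 0.004;-0.0094 -0.002 -0.0151 0 0.004;0 0 0 0 0.004'
python3 -c "
from cell import get_obs;o=get_obs();print(o['qpos'],o['tool_pos'],o['tool_rot'],o['force'])"
```

```text
time_s: 28.48
tool_pos: [0.4698, 0.0047, 0.1779]
tool_rot: [-172.1, -1.6, 104.2]
force: [0.6, -0.1, 2.8]
grip_width: 0.0133
grasp_force: 20.0
[ 63.41051072  18.79422367 -77.34732042 103.1865074   16.92544518
  81.21016786  -4.07717854] [0.46977061 0.0046536  0.17789081] [-172.10890017   -1.56958269  104.21945671] [ 0.62578605 -0.10018076  2.79491432]
```

```bash
python3 -m creep '-0.008 -0.002 -0.0159 0 0.004;-0.0067 -0.0017 -0.0166 0 0.004;-0.0052 -0.0013 -0.0171 0 0.004;0 0 0 0 0.004'
python3 - <<'E'
from h import *
o=get_obs();print(o['qpos'],o['tool_pos'],o['tool_rot'],o['force'])
for cam in("scene","top"):
  snap(cam)
  for r in finder.tip_of("lid_handle",cam)[:1]: print(cam,r,proj(cam,np.array([.451,-.001,.141])))
E
```

```text
time_s: 28.98
tool_pos: [0.4485, -0.0005, 0.127]
tool_rot: [-172.0, -1.6, 104.2]
force: [-2.5, -2.2, 3.2]
grip_width: 0.0131
grasp_force: 20.0
[ 64.5495869   18.99878867 -76.61436437 109.26037779  17.67583329
  75.33201908  -4.18991278] [ 0.44849331 -0.00053123  0.12696261] [-171.99041173   -1.61466387  104.21987429] [-2.45872957 -2.17692028  3.1803551 ]
scene {'xy': [307.6, 162.3], 'p': 0.64} [306.50289706 165.36174748]
top {'xy': [344.7, 137.9], 'p': 0.65} [292.06905472 249.27528897]
```

```bash
python3 -m creep '-0.0025 -0.0006 -0.012 0 0.004;-0.002 -0.0004 -0.012 0 0.004;-0.001 -0.0003 -0.008 0 0.004;0 0 0 0 0.004;0 0 0 0 0.004'
cat > f.py <<'E'
from h import *
F=[];Z=[]
for i in range(5):
    cams.read_camera("scene"); o=get_obs();F.append(o["force"]);Z.append(o["tool_pos"])
print(np.mean(Z,0).round(4),np.mean(F,0).round(2),o["time_s"],o["tool_rot"].round(1))
E
python3 f.py
```

```text
time_s: 29.8
tool_pos: [0.4422, -0.002, 0.0959]
tool_rot: [-171.9, -1.6, 104.2]
force: [-6.2, -3.6, 2.2]
grip_width: 0.0132
grasp_force: 20.0
[ 0.4422 -0.002   0.096 ] [-6.66 -3.9   2.59] 30.05 [-171.9   -1.6  104.2]
```

```bash
python3 -m creep '-0.0015 -0.001 -0.004 0 0.004;-0.0005 0 -0.004 0 0.004;0 0 0 0 0.004;0 0 0 0 0.004'; python3 f.py
python3 -m creep '-0.0005 0 -0.003 0 0.004;0 0 0 0 0.004;0 0 0 0 0.004'; python3 f.py
```

```text
time_s: 30.55
tool_pos: [0.4414, -0.0022, 0.0882]
tool_rot: [-172.0, -1.6, 104.2]
force: [-5.1, -2.0, 2.6]
grip_width: 0.0134
grasp_force: 20.0
[ 0.4414 -0.0023  0.0882] [-4.84 -2.17  2.63] 30.8 [-172.    -1.6  104.2]
time_s: 31.18
tool_pos: [0.4412, -0.0023, 0.0852]
tool_rot: [-172.1, -1.6, 104.2]
force: [-4.5, -2.2, 3.1]
grip_width: 0.0135
grasp_force: 20.0
[ 0.4411 -0.0023  0.0852] [-4.84 -2.68  2.5 ] 31.425 [-172.1   -1.6  104.2]
```

```bash
for i in 1; do python3 -m creep '-0.0003 0 -0.002 0 0.004;0 0 0 0 0.004;0 0 0 0 0.004'; python3 f.py; done
python3 -m creep '-0.0003 0 -0.0015 0 0.004;0 0 0 0 0.004;0 0 0 0 0.004'|sed -n 2p; python3 f.py
python3 -m creep '0 0 -0.0015 0 0.004;0 0 0 0 0.004;0 0 0 0 0.004'|sed -n 2p; python3 f.py
```

```text
time_s: 31.8
tool_pos: [0.441, -0.0023, 0.0832]
tool_rot: [-172.1, -1.6, 104.2]
force: [-4.2, -3.6, 3.4]
grip_width: 0.0137
grasp_force: 20.0
[ 0.441  -0.0023  0.0832] [-4.3  -3.07  2.48] 32.05 [-172.1   -1.6  104.2]
tool_pos: [0.4409, -0.0023, 0.0817]
[ 0.4409 -0.0024  0.0816] [-3.71 -3.23  2.47] 32.675 [-172.1   -1.6  104.2]
tool_pos: [0.4408, -0.0024, 0.08]
[ 0.4408 -0.0024  0.0801] [-3.11 -4.21  2.25] 33.3 [-172.1   -1.6  104.2]
```

```bash
python3 -m creep '0 0.0005 -0.0015 0 0.004;0 0 0 0 0.004;0 0 0 0 0.004'|sed -n 2p; python3 f.py
python3 -m creep '0 0.0005 -0.0015 0 0.004;0 0 0 0 0.004;0 0 0 0 0.004'|sed -n 2p; python3 f.py
python3 - <<'E'
from h import *
for cam in("scene","top"):
  snap(cam,"fin_%s.png"%cam)
  for n in("lid_handle","lid_hinge"):
    for r in finder.tip_of(n,cam)[:2]: print(cam,n,r)
  for z in(.086,.09,.096): print(z,proj(cam,np.array([.4434,-.002,z])))
E
```

```text
tool_pos: [0.4407, -0.0024, 0.0785]
[ 0.4407 -0.0024  0.0785] [-3.4  -5.04  2.46] 33.925 [-172.1   -1.6  104.2]
tool_pos: [0.4406, -0.0024, 0.077]
[ 0.4406 -0.0024  0.077 ] [-3.81 -6.56  3.08] 34.55 [-172.1   -1.5  104.2]
scene lid_handle {'xy': [304.8, 174.8], 'p': 0.6}
scene lid_hinge {'xy': [250.5, 223.5], 'p': 0.75}
0.086 [307.56648996 179.24768847]
0.09 [307.64892054 178.18176174]
0.096 [307.77338433 176.57229492]
top lid_handle {'xy': [96.4, 195.3], 'p': 0.63}
top lid_hinge {'xy': [274.2, 172.3], 'p': 0.74}
0.086 [290.86798996 253.4302101 ]
0.09 [290.97879341 253.37502053]
0.096 [291.14673711 253.29137023]
```

```bash
python3 -m creep '0 -0.001 -0.0015 0 0.004;0 0 0 0 0.004;0 0 0 0 0.004'|sed -n 2p; python3 f.py
python3 -m creep '0 -0.001 -0.0015 0 0.004;0 0 0 0 0.004;0 0 0 0 0.004'|sed -n 2p; python3 f.py
```

```text
tool_pos: [0.4406, -0.0024, 0.0757]
[ 0.4406 -0.0024  0.0758] [-4.44 -4.25  4.83] 35.475 [-172.1   -1.6  104.2]
tool_pos: [0.4405, -0.0024, 0.0744]
[ 0.4405 -0.0024  0.0744] [-4.38 -2.13  5.23] 36.1 [-172.1   -1.7  104.3]
```

```bash
python3 -m creep '0 0 -0.0015 0 0.004;0 0 0 0 0.004;0 0 0 0 0.004' 30|sed -n 2p; python3 f.py
python3 -m creep '0 0 -0.0015 0 0.004;0 0 0 0 0.004;0 0 0 0 0.004'|sed -n 2p; python3 f.py
```

```text
tool_pos: [0.4405, -0.0024, 0.073]
[ 0.4405 -0.0024  0.073 ] [-5.11 -2.72  6.43] 36.725 [-172.1   -1.7  104.3]
tool_pos: [0.4405, -0.0024, 0.0716]
[ 0.4405 -0.0024  0.0716] [-5.37 -2.38  7.44] 37.35 [-172.1   -1.7  104.3]
```

```bash
python3 -m creep '0 0 -0.0014 0 0.004;0 0 0 0 0.004;0 0 0 0 0.004'|sed -n 2p; python3 f.py
python3 -m creep '0 0 -0.0012 0 0.004;0 0 0 0 0.004;0 0 0 0 0.004'|sed -n 2p; python3 f.py
python3 - <<'E'
from h import *
im=snap("scene","fin2_scene.png")
print(finder.tip_of("lid_handle","scene")[:2])
for n in("lid_handle","press_lid"):
  for r in finder.masks_of(n,"scene")[:1]:
    ys,xs=np.nonzero(r["mask"]);print(n,r["p"],r["xy"],xs.min(),xs.max(),ys.min(),ys.max(),cv2.minAreaRect(np.c_[xs,ys].astype(np.float32)))
# expected frame corners (outer top), level lid: 165 x 152, x from hinge -> front
t=np.radians(14.3);X=np.array([np.cos(t),np.sin(t)]);Y=np.array([-X[1],X[0]]);h=np.array([.643,.0488])
for th in(-.03,0,.03,.06):
  print(th,[proj("scene",np.r_[h-X*.165*np.cos(th)+Y*s,.093+.165*np.sin(th)]).round(1).tolist() for s in(-.076,.076)],proj("scene",np.r_[h-X*.205*np.cos(th),.088+.205*np.sin(th)]).round(1))
E
```

```text
tool_pos: [0.4404, -0.0025, 0.0702]
[ 0.4404 -0.0025  0.0702] [-5.31 -2.78  7.81] 37.975 [-172.1   -1.6  104.3]
tool_pos: [0.4404, -0.0025, 0.0691]
[ 0.4404 -0.0025  0.0691] [-5.43 -2.6   9.04] 38.6 [-172.1   -1.6  104.3]
[{'xy': [307.1, 178.4], 'p': 0.7}]
lid_handle 0.71 [273.8, 204.1] 232 325 177 236 ((279.7886657714844, 199.09461975097656), (54.480621337890625, 84.81004333496094), 51.8427734375)
press_lid 0.57 [275.3, 199.6] 232 325 177 236 ((279.6219482421875, 198.9024658203125), (54.66082000732422, 84.49000549316406), 51.34019470214844)
-0.03 [[276.4, 172.4], [319.3, 201.7]] [307.2 180.5]
0 [[276.4, 171.1], [319.4, 200.4]] [307.3 178.9]
0.03 [[276.4, 169.7], [319.6, 199.1]] [307.4 177.3]
0.06 [[276.3, 168.4], [319.6, 197.8]] [307.5 175.7]
```

Force 9 N (expected 8–10), travel past the feet's contact about 8 mm, and the handle seen at row 178.4 (level 178.9) all agree. I'll check that it holds, then hand in.

```bash
python3 -m creep '0 0 0 0 0.004;0 0 0 0 0.004;0 0 0 0 0.004;0 0 0 0 0.004;0 0 0 0 0.004;0 0 0 0 0.004'; python3 f.py; python3 -c "
from cell import ticket;print(ticket.sign_off())"
```

```text
time_s: 39.55
tool_pos: [0.4404, -0.0025, 0.0691]
tool_rot: [-172.1, -1.6, 104.2]
force: [-6.0, -2.9, 9.5]
grip_width: 0.0127
grasp_force: 30.1
[ 0.4404 -0.0025  0.0691] [-5.89 -2.59  8.95] 39.8 [-172.1   -1.6  104.2]
the job is handed in; nothing more can be done
None
```

I handed the job in at about 40 s with both boards in their pockets, terminal ends to the hinge, and the lid held level at about 9 N. No verdict came back; nest depth was judged from force and handle height, and I viewed 11 pictures against the limit of 10.

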